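# Lock a grinding cup into the bench spindle

### The arm

A 6-joint arm with a two-finger parallel gripper is mounted at the origin on the work surface. World frame = base frame: x ahead of the robot, y to its left, z up, the work surface at z = 0. Lengths are in m, angles in rad, forces in N, time in s.
With the tool pointing down it reaches from about 0.3 to 0.775 m from the base axis. Payload 14.6 kg.
Tool frame: the origin (TCP) lies between the finger pads; the fingertips stand 19 mm ahead of it and the grasp point (between the pads) is the TCP; z points along the fingers, y is the direction in which the jaws open and shut (so a half turn about z gives the same grasp; the last joint's range is limited). The gripper opens to 94 mm and grips with 3 to 60 N. Pads are 16 mm wide; open, the fingers measure 119 mm over their backs; the gripper's body (75 mm by 177 mm) begins 78 mm behind the grasp point.
Start: joints at [1.235, 0.3, 1.521, -0, 1.321, -0.067], TCP at [0.146, 0.53, 0.224] pointing down, gripper open.
Joint ranges: [-3.03, 3.03], [-0.79, 2.21], [0.23, 2.52], [-1.04, 4.18], [0, 3.07], [-2.55, 2.55]. Speed limits (rad/s): [2.22, 2.22, 2.57, 3.14, 3.14, 3.14].

### API

Orientations are given as [roll, pitch, yaw] about the fixed x, y, z axes, in that order (R = Rz(yaw) Ry(pitch) Rx(roll)).
In Python, from station import telemetry, vision, ctrl gives the robot as it stands. The module is installed in compiled form; this text tells all that it offers.
- The arm moves only by the shell command python3 -m creep 'ROWS' [FORCE]. ROWS is JSON, a list of rows, each a list of 3 entries, a list of its own where there are three numbers: the shift along the tool's x, y, z in units of 50 mm (1.0 is 50 mm), then the turn about the tool's z in units of 8 degrees (1.0 is 8 degrees), then the opening, from 0 (shut) to 1 (fully open). In form: [[[tx, ty, tz], twist, gripper], ...]. A call has 1 to 12 rows; each row is the pose to reach, as a shift and turn from the pose commanded when the call began, along the tool's axes at that moment; what a row does not reach only later rows make up. A row lasts 1/10 s, in which the tool goes at most 50 mm and 8.59 degrees, less where a joint would pass 70% of its speed; a pose out of reach is approached as far as the arm can. A call with a gripper value outside its range is refused whole. The fingers move at their own pace and stop on an object; FORCE is the grip in N (left out, the last holds). Time passes only in rows, so rows that repeat a pose let the fingers close. It gives the time, the measured TCP pose, the force and the opening at its end, in the units of the state.
- telemetry.get_obs(): the state, without advancing time (a new reading comes with each control period).
- vision.camera(name): name is "scene" or "top"; returns a dict with "img" (384x512x3 uint8, red, green, blue), "depth" (384x512 float32, m along the optical axis (not along the pixel's ray), 0 where there is no reading), "vertical_fov" (degrees; the focal length in pixels is half the picture's height over the tangent of half this angle, whatever the lens; pixels are square), "cx", "cy" (the principal point, pixels), "extrinsics" (4x4, takes a point from camera to world coordinates). Camera axes: x right, y down, z forward; pixel columns grow to the right and rows downward; lengths in m; the calibration is good to about 2 mm. A picture is of the moment at which its call begins.
- ctrl.hand_in(): hands the job in, once; it reports no verdict.
The state is a dict: "time_s": time; "qpos": joint angles; "joint_vel": joint speeds; "tau": joint torques, N m; "ee_pos": TCP position; "eef_rot": TCP orientation; "force": force on the tool from outside, world axes, zero at the start; "moment": the same for the moment, N m; "grip_width": finger opening in m.
Only numpy, scipy, OpenCV 4.12 (cv2) and the standard library are available. Lean on these libraries where they do the work, as an engineer would, in place of code of your own. Each camera call takes 0.05 s, during which the arm holds its last target.

### The job

Lift the top grinding cup off the nested pile and put its stem into the spindle's socket, with the lugs in the slots; push it fully home against the spring, twist it clockwise (seen from above) a quarter turn to the stop, and finish while still holding it there, pressed home and locked, without letting go. Leave the rest of the pile and the other things on the bench where they are.

Things in the scene. Friction and masses are not known exactly. Their poses are not given: they have to be found in the camera images.
- cup_grip (a point): Top cup of the pile, the one to fit: open blue cup, brown grit rim, loose, 150-310 g. Point on its axis, 9 mm below the rim, amid the upright rim band to grip (60 mm outside diameter, 17 mm below to 9 above, wall 3.5 mm). z up, x along the lugs (yellow stripes; half a turn is the same). Fingertips must stay under 22 mm below the point while in the pile: the next cup's rim is 24 mm below.
- cup_shoulder (a point): Centre of the same cup's flat underside (shoulder, 48 mm diameter), 47 mm below its grip point; the cup is 48 mm wide from here up to 28 mm, then widens to the band. In the pile the shoulder rests on the ledge inside the next cup's rim, 23 mm below that rim. A steel stem, 15 mm diameter, goes 20 mm down from here.
- cup_lugs (a point): Centre of the end of that stem, 20 mm below the shoulder. Two opposite lugs stick out here along the cup's +x and -x: 36 mm tip to tip, 8 mm wide, 7 mm tall (upper sides 13 mm below the shoulder); the lowest 3 mm are narrowed to 32 x 5 mm as a lead-in.
- cup_mid_grip (a point): The second cup of the pile, same kind and same point on it (33 mm below the top cup's point at the start). Stays where it is.
- cup_low_grip (a point): The bottom cup of the pile, same kind and same point; it sits in a hole in a fixed light wooden stand block, 90 x 90 x 30 mm. Stays where it is.
- socket (a point): Centre of the socket's flat top face, 90 mm above the bench: steel block 68 x 68 mm on a fixed round green base, 124 mm diameter. Keyhole in its 8 mm top plate: 20 mm square bore and two slots along the socket's +x and -x, 41 mm end to end, 13 mm wide. Yellow marks by the slots: lugs enter; red marks along y: lugs locked. z up; half a turn is the same. Home = shoulder flush on this face.
- socket_room (a point): Point on the socket's axis 20 mm below its face, where the stem's end is when home. Lugs can turn under the plate once the shoulder is within 5 mm of the face: clockwise from above, to a stop just past 90 degrees (95-105); the other way it jams within 30. Let go when turned, the cup springs up 5 mm (lugs catch under the plate), so it must be held down.
- plunger (a joint): Brass spring plunger in the socket, m pressed down (0 = up). The stem's end meets it when the shoulder is 10 mm above the face; it pushes back with 3 N there, rising to 8 N at home (0.010).
- hammer: Bystander: hammer lying on the bench, 260 mm long; leave alone. Origin underneath it.
- tape_center (a point): Bystander: yellow tape measure, 70 x 40 x 40 mm, this point at its centre; leave alone.
- cymbal: Bystander: small brass cymbal, 160 mm diameter, 22 mm tall, lying flat; origin at the centre of its underside; leave alone.
- can: Bystander: upright grey can, 56 mm diameter, 150 mm tall; origin at the centre of its underside; leave alone.
Mind the look-alikes: they are no part of the job. Leave any green or white look-alike of the part that bears cup_grip alone. Leave any turquoise look-alike of the part that bears cup_mid_grip alone.

How it is judged:
On the way, in this order (a step that is already met when the one before it is completed fails the run):
1. the top cup is lifted clear of the pile in the gripper (distance between cup_grip and cup_mid_grip above 0.09 m and contact force between the fingers and cup above 1 N and contact force between cup and cup_mid below 0.05 N), for 0.1 s.
2. the cup's stem is in the socket with its lugs down in the slots (horizontal distance between cup_grip and socket below 0.007 m and z of cup_grip in the frame of socket below 0.057 m and angle between the x axis of cup_grip and the x axis of socket, either way round below 0.5 rad), for 0.05 s.
At the end, for the whole second after the job is handed in: Stem in the socket (axis within 7 mm), shoulder within 3 mm of the socket face, turned at least 72 degrees from the slots, upright within 0.08 rad, at rest, fingers still pressing on it (over 2 N); the other cups and the bystanders within 30 mm of where they were (horizontal distance between cup_grip and socket below 0.007 m and z of cup_grip in the frame of socket between 0.044 and 0.05 m and angle between the x axis of cup_grip and the x axis of socket, either way round above 1.25 rad and angle between cup_grip's own z axis and vertical below 0.08 rad and contact force between the fingers and cup above 2 N and linear speed of cup below 0.02 m/s and distance of each of cup_mid_grip, cup_low_grip, hammer, tape_center, cymbal, can from where it was at the start of the episode below 0.03 m); the arm keeps its last pose, push and grip.
It fails at once if another cup or a bystander is moved more than 30 mm (not (distance of each of cup_mid_grip, cup_low_grip, hammer, tape_center, cymbal, can from where it was at the start of the episode below 0.03 m)).
It fails at once if a cup of the remaining pile is tipped over 0.35 rad (angle between any of cup_mid_grip, cup_low_grip's own z axis and vertical above 0.35 rad).
It also fails if it takes over 48 s, if anything falls off the work surface, if the arm or the gripper's body presses on something with over 40 N, if the wrist force passes 120 N, or if a joint passes its speed limit or range.

## Working session

There is one attempt and no reset: what is moved stays moved. The work goes in short steps, Python scripts to look and compute and a shell command to move; the robot and the scene stay as the last step left them, time stands still between calls to the robot, and variables do not carry over. Pictures are saved under pics/ and viewed, and the job is handed in when it is done.

```bash
mkdir -p pics; python3 - <<'E'
from station import telemetry, vision
import cv2, numpy as np
print(telemetry.get_obs())
for n in ("scene","top"):
    c=vision.camera(n)
    np.savez(f"{n}0.npz",**c)
    cv2.imwrite(f"pics/{n}0.png",c["img"][:,:,::-1])
    print(n,c["vertical_fov"],c["cx"],c["cy"],c["extrinsics"].round(4).tolist())
E
```

```text
{'time_s': 0.0, 'qpos': array([ 1.23539623e+00,  3.00455487e-01,  1.52159185e+00, -1.22971780e-05,
        1.32068226e+00, -6.65880035e-02]), 'joint_vel': array([ 0.00145993,  0.00042123, -0.00026388,  0.0028251 , -0.00324958,
        0.00080441]), 'tau': array([ 8.42985246e-04, -5.31793141e+01, -3.52760231e+01,  7.09509733e-02,
        2.40444025e-02, -5.14105716e-05]), 'ee_pos': array([0.14599227, 0.5300197 , 0.22389032]), 'eef_rot': array([-3.14045744e+00, -6.37659629e-05,  2.87278358e+00]), 'force': array([1.17797249, 0.28913928, 0.97626248]), 'moment': array([0.01305792, 0.0373666 , 0.02553707]), 'grip_width': 0.09405532390026022}
scene 47.36894029219853 262.58596248571894 189.13351479342495 [[0.6969, 0.3692, -0.6149, 1.213], [0.717, -0.3795, 0.5847, -0.6207], [-0.0174, -0.8483, -0.5292, 0.6647], [0.0, 0.0, 0.0, 1.0]]
top 43.29763071692043 257.6978165119816 195.27946903787972 [[0.0187, -0.9841, 0.1767, 0.3844], [-0.9995, -0.0141, 0.0273, -0.0325], [-0.0244, -0.1772, -0.9839, 1.2378], [0.0, 0.0, 0.0, 1.0]]
```

View pics/scene0.png

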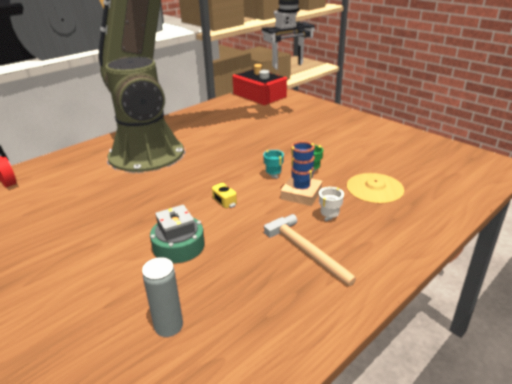

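View pics/top0.png

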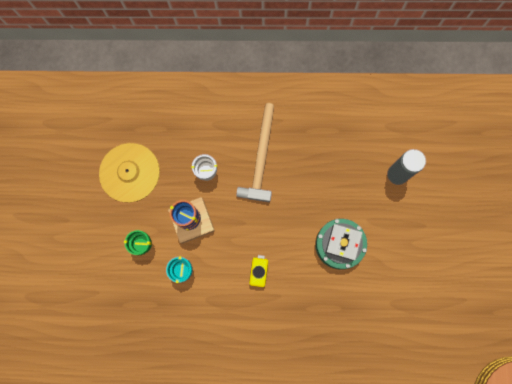

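The scene view shows the blue pile at about (302,165) on its wooden block, and the socket on its green base at (178,232). In the top view they are at (184,214) and (344,242). The green, white and turquoise cups around the pile are look-alikes. I'll zoom in next.

```bash
python3 - <<'E'
import cv2, numpy as np
t=np.load("top0.npz")["img"][:,:,::-1]; s=np.load("scene0.npz")["img"][:,:,::-1]
a=cv2.resize(t[190:250,155:215],(400,400),interpolation=cv2.INTER_NEAREST)
b=cv2.resize(t[212:272,314:374],(400,400),interpolation=cv2.INTER_NEAREST)
cv2.imwrite("pics/zoom_top.png",np.hstack([a,b]))
a=cv2.resize(s[135:205,270:340],(400,400),interpolation=cv2.INTER_NEAREST)
b=cv2.resize(s[197:267,143:213],(400,400),interpolation=cv2.INTER_NEAREST)
cv2.imwrite("pics/zoom_scene.png",np.hstack([a,b]))
E
```

```text
(no output)
```

View pics/zoom_top.png

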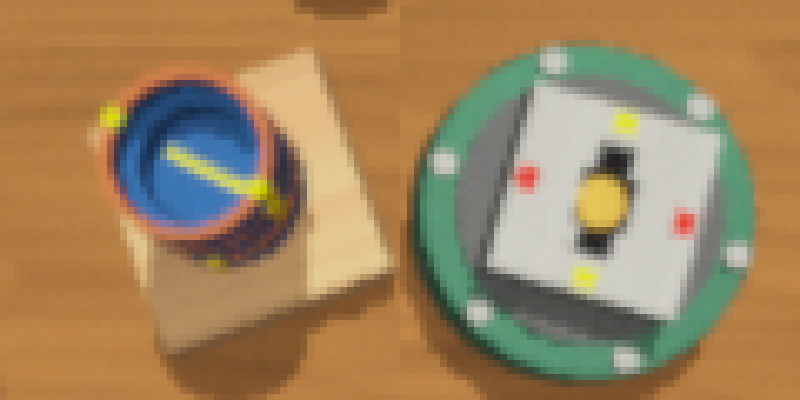

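View pics/zoom_scene.png

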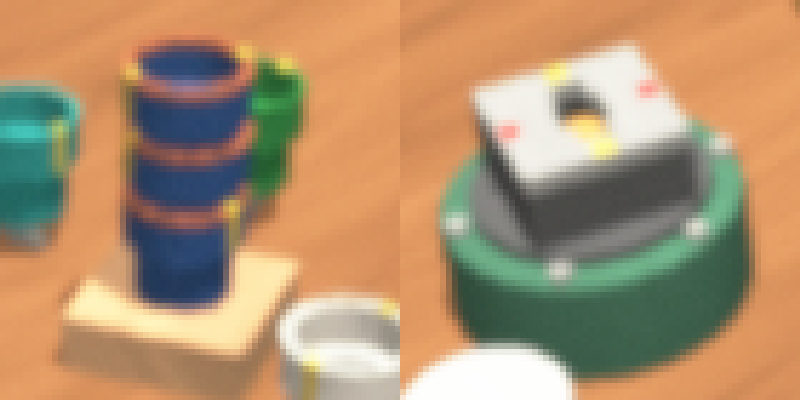

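```bash
cat > h.py <<'E'
import numpy as np, cv2
def load(f): return dict(np.load(f))
def foc(c): return c["img"].shape[0]/2/np.tan(np.radians(float(c["vertical_fov"]))/2)
def pts(c,mask):
    v,u=np.nonzero(mask); d=c["depth"][v,u]; k=d>0; u,v,d=u[k],v[k],d[k]; f=foc(c)
    p=np.stack([(u-c["cx"])/f*d,(v-c["cy"])/f*d,d],1); E=c["extrinsics"]
    return p@E[:3,:3].T+E[:3,3]
def ray(c,u,v,z):
    u=np.asarray(u,float);v=np.asarray(v,float);f=foc(c);E=c["extrinsics"]
    d=np.stack([(u-c["cx"])/f,(v-c["cy"])/f,np.ones_like(u)],-1)@E[:3,:3].T
    return E[:3,3]+d*((z-E[2,3])/d[...,2])[...,None]
def proj(c,P):
    E=c["extrinsics"];q=(np.asarray(P,float)-E[:3,3])@E[:3,:3];f=foc(c)
    return q[...,:2]/q[...,2:]*f+np.array([c["cx"],c["cy"]])
def hsv(c): return cv2.cvtColor(c["img"],cv2.COLOR_RGB2HSV)
def roi(m,u0,u1,v0,v1):
    z=np.zeros_like(m);z[v0:v1,u0:u1]=m[v0:v1,u0:u1];return z
E
python3 - <<'E'
from h import *
for n,rc,rs in (("top",(165,205,198,235),(326,365,224,262)),("scene",(288,318,140,160),(155,197,204,226))):
    c=load(n+"0.npz");H=hsv(c);h,s,v=[H[...,i].astype(int) for i in range(3)]
    # table plane check
    P=pts(c,np.ones(h.shape,bool)); 
    print(n,"table z near", np.median(pts(c,roi(np.ones(h.shape,np.uint8),*((220,240,220,240) if n=="top" else (230,250,170,180))))[:,2]))
    org=roi(((h<12)&(s>120)&(v>150)&(c["img"][...,2]>60)).astype(np.uint8),*rc)
    print("orange px hsv sample",org.sum())
    p=pts(c,org);print("rim z pct",np.percentile(p[:,2],[5,25,50,75,95]).round(4))
    wh=roi(((s<40)&(v>150)).astype(np.uint8),*rs)
    p=pts(c,wh);print("plate z",np.percentile(p[:,2],[5,25,50,75,95]).round(4),wh.sum())
    for nm,m in (("red",((h<8)|(h>172))&(s>120)&(v>150)),("yel",(h>24)&(h<34)&(s>130)&(v>150))):
        m=roi(m.astype(np.uint8),*rs)
        k,l,st,ce=cv2.connectedComponentsWithStats(m)
        for i in range(1,k):
            if st[i,4]>2: print(nm,st[i,4],ce[i].round(2),ray(c,ce[i][0],ce[i][1],0.09).round(4)[:2])
    m=roi(((h>24)&(h<34)&(s>130)&(v>150)).astype(np.uint8),*rc)
    k,l,st,ce=cv2.connectedComponentsWithStats(m)
    for i in range(1,k):print("cupyel",st[i,:].tolist(),ce[i].round(2),ray(c,ce[i][0],ce[i][1],0.152).round(4)[:2])
    cv2.imwrite(f"pics/m_{n}.png",cv2.resize(org[rc[2]:rc[3],rc[0]:rc[1]]*255,None,fx=10,fy=10,interpolation=0))
E
```

```text
top table z near 0.0003150313933301119
orange px hsv sample 65
rim z pct [0.1469 0.1502 0.1516 0.1528 0.1553]
plate z [0.055  0.0882 0.09   0.0916 0.0936] 711
red 6 [332.5 238. ] [ 0.4904 -0.1796]
red 6 [356.17 244.83] [ 0.4753 -0.235 ]
yel 4 [347.5 229.5] [ 0.5112 -0.2152]
yel 6 [341.17 253.17] [ 0.4551 -0.1996]
cupyel [170, 206, 4, 3, 10] [171.2 207. ] [0.5494 0.1945]
cupyel [181, 213, 1, 1, 1] [181. 213.] [0.5359 0.1714]
cupyel [183, 214, 3, 2, 3] [184.   214.33] [0.533  0.1644]
cupyel [187, 216, 8, 4, 13] [191.54 217.46] [0.5261 0.1469]
scene table z near -0.001025517251219299
orange px hsv sample 58
rim z pct [-0.0021  0.1178  0.1502  0.1511  0.1521]
plate z [0.0863 0.0882 0.0889 0.0896 0.0906] 402
```

```bash
python3 - <<'E'
from h import *
from scipy.optimize import least_squares
for n,rc,rs in (("top",(165,205,198,235),(326,365,224,262)),("scene",(288,318,140,157),(155,197,204,226))):
    c=load(n+"0.npz");H=hsv(c);h,s,v=[H[...,i].astype(int) for i in range(3)]
    org=roi(((h<12)&(s>120)&(v>150)&(c["img"][...,2]>60)).astype(np.uint8),*rc)
    P=pts(c,org); V,U=np.nonzero(org)
    vv,uu=np.nonzero(org); d=c["depth"][vv,uu]
    Q=ray(c,uu,vv,np.full(len(uu),0.152))
    near=np.hypot(*(Q[:,:2]-np.median(Q[:,:2],0)).T)<0.045
    q=Q[near,:2]
    r=least_squares(lambda x:np.hypot(q[:,0]-x[0],q[:,1]-x[1])-x[2],[*q.mean(0),0.028],loss="soft_l1",f_scale=0.002)
    print(n,"rim circle",r.x.round(4),near.sum(),np.abs(r.fun).mean().round(4))
    if n=="scene":
        sub=c["img"][rs[2]:rs[3]+3,rs[0]:rs[1]]
        for nm,m in (("red",((h<12)|(h>165))&(s>60)&(v>150)),("yel",(h>20)&(h<36)&(s>80)&(v>150))):
            m=roi(m.astype(np.uint8),155,197,204,226)
            k,l,st,ce=cv2.connectedComponentsWithStats(m)
            for i in range(1,k):
                print(nm,st[i].tolist(),ce[i].round(2),ray(c,ce[i][0],ce[i][1],0.09).round(4)[:2])
        m=roi(((h>22)&(h<36)&(s>100)&(v>120)).astype(np.uint8),288,320,138,170)
        k,l,st,ce=cv2.connectedComponentsWithStats(m)
        for i in range(1,k):print("cupyel",st[i].tolist(),ce[i].round(2),ray(c,ce[i][0],ce[i][1],0.152).round(4)[:2])
    # plate: minAreaRect corners / white mask incl. holes
    wh=roi(((s<60)&(v>150)).astype(np.uint8),*rs)
    ct=max(cv2.findContours(wh,cv2.RETR_EXTERNAL,cv2.CHAIN_APPROX_NONE)[0],key=cv2.contourArea)
    hull=cv2.convexHull(ct)[:,0]
    W=ray(c,hull[:,0],hull[:,1],np.full(len(hull),0.09))[:,:2]
    R=cv2.minAreaRect((W*1000).astype(np.float32));print("plate",R)
    for P in ((.4831,-.2073,.09),(.5378,.1708,.152)): print(proj(c,P))
E
```

```text
top rim circle [0.5363 0.1673 0.0277] 65 0.0006
plate ((488.48809814453125, -209.42953491210938), (69.8648452758789, 81.57574462890625), 74.51319885253906)
[344.32022709 241.30354903]
[181.29057904 212.19710804]
scene rim circle [0.5377 0.1689 0.0281] 51 0.0024
red [185, 211, 4, 3, 10] [186.5 212. ] [ 0.4909 -0.1771]
red [160, 219, 4, 3, 9] [161.11 219.78] [ 0.475  -0.2353]
yel [168, 208, 4, 3, 9] [169.67 208.89] [ 0.4523 -0.1972]
yel [173, 218, 6, 3, 12] [175.5 219. ] [ 0.4957 -0.2108]
yel [195, 218, 1, 1, 1] [195. 218.] [ 0.5241 -0.1776]
yel [177, 222, 3, 2, 6] [178.  222.5] [ 0.5108 -0.2146]
cupyel [315, 145, 5, 3, 7] [317.57 145.57] [0.5659 0.1967]
cupyel [314, 158, 1, 1, 1] [314. 158.] [0.604  0.1371]
cupyel [319, 166, 1, 1, 1] [319. 166.] [0.6392 0.1139]
cupyel [318, 168, 1, 1, 1] [318. 168.] [0.6437 0.1047]
plate ((491.1719055175781, -207.58863830566406), (73.13545989990234, 85.87464141845703), 74.9061508178711)
[173.6074961  216.06334123]
[302.9344483  145.45207315]
```

```bash
python3 - <<'E'
from h import *
c=load("top0.npz");H=hsv(c);h,s,v=[H[...,i].astype(int) for i in range(3)]
m=((h>22)&(h<36)&(s>130)&(v>130)).astype(np.uint8)
ctr=np.array([.537,.168])
for nm,box,z in (("rimA",(167,175,204,211),.152),("rimB",(191,197,215,220),.152),("all",(167,196,204,220),.152)):
    V,U=np.nonzero(roi(m,*box)); print(nm,list(zip(U,V))[:40])
    p=ray(c,U,V,np.full(len(U),z))[:,:2]; mm=p.mean(0); d=mm-ctr
    print(mm.round(4),np.hypot(*d).round(4),np.degrees(np.arctan2(d[1],d[0]))%180)
# floor stripe
V,U=np.nonzero(roi(m,178,191,210,219)); p=ray(c,U,V,np.full(len(U),.11))[:,:2]
vx,vy,_,_=cv2.fitLine((p*1000).astype(np.float32),cv2.DIST_L2,0,.01,.01).ravel();print("floor",np.degrees(np.arctan2(vy,vx))%180)
c=load("scene0.npz");H=hsv(c);h,s,v=[H[...,i].astype(int) for i in range(3)]
for r in range(141,152): print(r,[ (u,)+tuple(c["img"][r,u]) for u in list(range(291,296))+list(range(310,316)) if 18<h[r,u]<40 and s[r,u]>80])
E
```

```text
rimA [(np.int64(170), np.int64(206)), (np.int64(171), np.int64(206)), (np.int64(172), np.int64(206)), (np.int64(170), np.int64(207)), (np.int64(171), np.int64(207)), (np.int64(172), np.int64(207)), (np.int64(173), np.int64(207)), (np.int64(170), np.int64(208)), (np.int64(171), np.int64(208)), (np.int64(172), np.int64(208))]
[0.5494 0.1945] 0.0292 64.87963283737751
rimB [(np.int64(192), np.int64(217)), (np.int64(193), np.int64(217)), (np.int64(194), np.int64(217)), (np.int64(195), np.int64(217)), (np.int64(191), np.int64(218)), (np.int64(192), np.int64(218)), (np.int64(193), np.int64(218)), (np.int64(194), np.int64(218)), (np.int64(195), np.int64(218)), (np.int64(193), np.int64(219)), (np.int64(194), np.int64(219)), (np.int64(195), np.int64(219))]
[0.5251 0.1425] 0.0281 64.97780219050944
all [(np.int64(170), np.int64(206)), (np.int64(171), np.int64(206)), (np.int64(172), np.int64(206)), (np.int64(170), np.int64(207)), (np.int64(171), np.int64(207)), (np.int64(172), np.int64(207)), (np.int64(173), np.int64(207)), (np.int64(170), np.int64(208)), (np.int64(171), np.int64(208)), (np.int64
[... 843 characters left out ...]
 [(311, np.uint8(202), np.uint8(158), np.uint8(82)), (312, np.uint8(232), np.uint8(191), np.uint8(92)), (313, np.uint8(236), np.uint8(189), np.uint8(97)), (314, np.uint8(217), np.uint8(171), np.uint8(95)), (315, np.uint8(195), np.uint8(162), np.uint8(94))]
145 [(314, np.uint8(193), np.uint8(158), np.uint8(90)), (315, np.uint8(152), np.uint8(154), np.uint8(86))]
146 [(315, np.uint8(112), np.uint8(129), np.uint8(70))]
147 [(292, np.uint8(235), np.uint8(185), np.uint8(93)), (293, np.uint8(229), np.uint8(186), np.uint8(99))]
148 [(314, np.uint8(130), np.uint8(110), np.uint8(67))]
149 [(314, np.uint8(94), np.uint8(104), np.uint8(67))]
150 []
151 [(292, np.uint8(122), np.uint8(102), np.uint8(66))]
```

```bash
cat > d.py <<'E'
import sys,numpy as np
from station import telemetry
o=telemetry.get_obs(); y=o["eef_rot"][2]; p=o["ee_pos"]
x,yy,z,yaw=map(float,sys.argv[1:5])
d=np.array([x,yy,z])-p
tx=np.array([np.cos(y),np.sin(y)]);ty=np.array([np.sin(y),-np.cos(y)])
tw=(np.degrees(y)-yaw+180)%360-180
print("t",o["time_s"].__round__(2),"pos",p.round(4),"rpy deg",np.degrees(o["eef_rot"]).round(2),"F",o["force"].round(2),"w",round(o["grip_width"],4),"q6",np.degrees(o["qpos"][5]).round(1))
print("units",(np.array([d[:2]@tx,d[:2]@ty,-d[2]])/0.05).round(3),"twist",round(tw/8,3))
E
python3 d.py .537 .168 .224 65
```

```text
t 0.1 pos [0.146 0.53  0.224] rpy deg [-179.94   -0.    164.6 ] F [ 0.24 -0.49  0.8 ] w 0.0942 q6 -3.8
units [-9.462e+00 -4.904e+00 -1.000e-03] twist 12.45
```

```bash
python3 -m creep '[[[-0.79,-0.41,0],1,1],[[-1.58,-0.82,0],2,1],[[-2.37,-1.23,0],3,1],[[-3.15,-1.63,0],4,1],[[-3.94,-2.04,0],5,1],[[-4.73,-2.45,0],6,1],[[-5.52,-2.86,0],7,1],[[-6.31,-3.27,0],8,1],[[-7.1,-3.68,0],9,1],[[-7.88,-4.09,0],10,1],[[-8.67,-4.5,0],11,1],[[-9.46,-4.9,0],12,1]]' 15; python3 d.py .537 .168 .224 65
```

```text
time_s: 1.3
ee_pos: [0.538, 0.1668, 0.2242]
eef_rot: [-3.141, 0.0, 1.191]
force: [0.3, 1.2, 0.5]
grip_width: 0.0942
t 1.3 pos [0.538  0.1668 0.2242] rpy deg [-1.7998e+02  1.0000e-02  6.8260e+01] F [0.29 1.2  0.52] w 0.0942 q6 35.2
units [ 0.014 -0.028  0.004] twist 0.408
```

```bash
python3 -m creep '[[[0,0,0],0.45,1],[[0,0,0],0.45,1],[[0,0,0],0.45,1]]'; python3 d.py .537 .168 .143 65; python3 - <<'E'
from station import vision
import cv2, numpy as np
for n in ("scene","top"):
    c=vision.camera(n); np.savez(n+"1.npz",**c); 
    r=c["img"][120:220,230:400] if n=="scene" else c["img"][160:280,120:260]
    cv2.imwrite(f"pics/{n}1.png",cv2.resize(r[:,:,::-1],None,fx=4,fy=4))
E
```

```text
time_s: 1.6
ee_pos: [0.5366, 0.1687, 0.2242]
eef_rot: [-3.141, 0.0, 1.137]
force: [-0.5, -0.1, 0.0]
grip_width: 0.0939
t 1.6 pos [0.5366 0.1687 0.2242] rpy deg [-1.7997e+02  2.0000e-02  6.5140e+01] F [-0.5  -0.06  0.05] w 0.0939 q6 38.6
units [-0.01   0.013  1.624] twist 0.018
```

View pics/scene1.png

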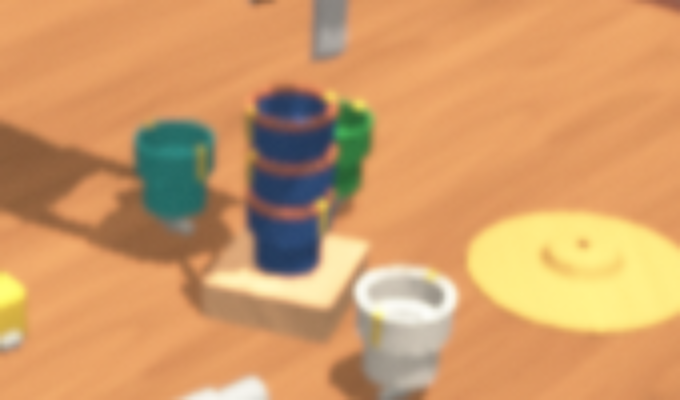

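The scene crop shows the open fingers above the pile, with one tip at crop (330,30), and nothing in the way. I'll descend.

```bash
python3 -m creep '[[[0,0,0.2],0,1],[[0,0,0.4],0,1],[[0,0,0.6],0,1],[[0,0,0.8],0,1],[[0,0,1.0],0,1],[[0,0,1.2],0,1],[[0,0,1.4],0,1],[[0,0,1.5],0,1],[[0,0,1.58],0,1],[[0,0,1.6],0,1],[[0,0,1.6],0,1]]'; python3 d.py .537 .168 .143 65; python3 - <<'E'
from station import vision
import cv2, numpy as np
L=[]
for n in ("scene","top"):
    c=vision.camera(n); np.savez(n+"1.npz",**c); 
    r=c["img"][120:220,230:360] if n=="scene" else c["img"][160:260,120:250]
    L.append(cv2.resize(r[:,:,::-1],(390,300)))
cv2.imwrite(f"pics/pre.png",np.hstack(L))
E
```

```text
time_s: 2.8
ee_pos: [0.5371, 0.1684, 0.1446]
eef_rot: [3.141, -0.0, 1.134]
force: [1.3, 0.1, 0.4]
grip_width: 0.094
t 2.8 pos [0.5371 0.1684 0.1446] rpy deg [ 1.7999e+02 -1.0000e-02  6.5000e+01] F [1.35 0.14 0.4 ] w 0.094 q6 38.7
units [-0.009  0.002  0.032] twist -0.0
```

View pics/pre.png

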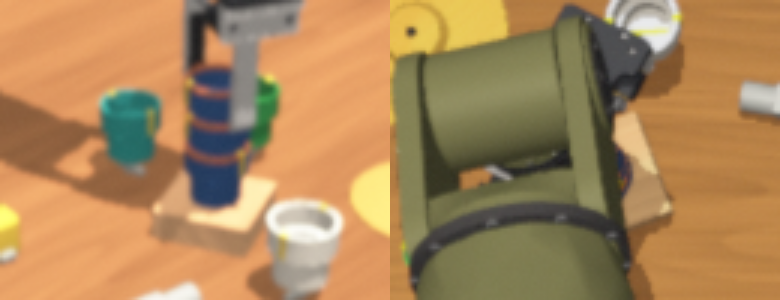

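The scene half shows the fingers straddling the top cup, with the near finger at panel (243,85). The arm hides the cup in the top view. Closing now.

```bash
python3 -m creep '[[[0,0,0.02],0,0.6],[[0,0,0.02],0,0.55],[[0,0,0.02],0,0.5],[[0,0,0.02],0,0.5],[[0,0,0.02],0,0.4],[[0,0,0.02],0,0.4],[[0,0,0.02],0,0.4],[[0,0,0.02],0,0.4]]' 40; python3 d.py .537 .168 .143 65
```

```text
time_s: 3.7
ee_pos: [0.537, 0.1685, 0.1435]
eef_rot: [-3.142, -0.0, 1.134]
force: [-1.5, 0.4, 1.2]
grip_width: 0.06
t 3.7 pos [0.537  0.1685 0.1435] rpy deg [-180.   -0.   65.] F [-1.54  0.39  1.23] w 0.06 q6 38.7
units [-0.008  0.004  0.01 ] twist 0.0
```

```bash
python3 -m creep '[[[0,0,-0.1],0,0.3],[[0,0,-0.3],0,0.3],[[0,0,-0.5],0,0.3],[[0,0,-0.7],0,0.3],[[0,0,-0.9],0,0.3],[[0,0,-1.1],0,0.3],[[0,0,-1.3],0,0.3],[[0,0,-1.6],0,0.3],[[0,0,-1.9],0,0.3],[[0,0,-2.2],0,0.3],[[0,0,-2.2],0,0.3],[[0,0,-2.2],0,0.3]]'; python3 d.py .4827 -.2068 .2535 164.6; python3 - <<'E'
from station import vision
import cv2, numpy as np
L=[]
for n in ("scene","top"):
    c=vision.camera(n); np.savez(n+"2.npz",**c); 
    r=c["img"][90:220,230:399] if n=="scene" else c["img"][160:290,120:289]
    L.append(cv2.resize(r[:,:,::-1],(390,300)))
cv2.imwrite(f"pics/lift.png",np.hstack(L))
E
```

```text
time_s: 4.9
ee_pos: [0.5369, 0.1684, 0.2532]
eef_rot: [-3.142, 0.0, 1.134]
force: [-0.6, -1.2, -1.6]
grip_width: 0.0601
t 4.9 pos [0.5369 0.1684 0.2532] rpy deg [-180.    0.   65.] F [-0.57 -1.2  -1.63] w 0.0601 q6 38.7
units [-7.259e+00  2.189e+00 -5.000e-03] twist -12.45
```

View pics/lift.png

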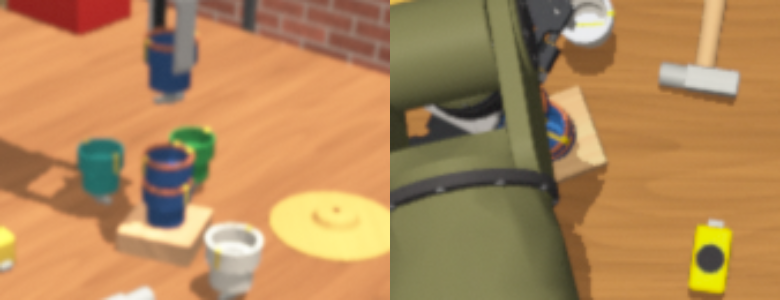

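The cup hangs in the gripper and the other two cups are still standing in the block. Moving to above the socket.

```bash
python3 -m creep '[[[-0.6,0.18,0],-1,0.3],[[-1.21,0.36,0],-2,0.3],[[-1.81,0.55,0],-3,0.3],[[-2.42,0.73,0],-4,0.3],[[-3.02,0.91,0],-5,0.3],[[-3.63,1.09,0],-6,0.3],[[-4.23,1.28,0],-7,0.3],[[-4.84,1.46,0],-8,0.3],[[-5.44,1.64,0],-9,0.3],[[-6.05,1.82,0],-10,0.3],[[-6.65,2.01,0],-11,0.3],[[-7.26,2.19,0],-12,0.3]]'; python3 d.py .4827 -.2068 .2535 164.6
```

```text
time_s: 6.2
ee_pos: [0.4823, -0.208, 0.2527]
eef_rot: [3.141, -0.001, 2.816]
force: [-0.2, 0.6, -1.2]
grip_width: 0.06
t 6.2 pos [ 0.4823 -0.208   0.2527] rpy deg [ 1.7999e+02 -7.0000e-02  1.6133e+02] F [-0.21  0.56 -1.21] w 0.06 q6 -98.7
units [ 0.     0.025 -0.016] twist -0.409
```

```bash
python3 -m creep '[[[0,0,0.2],-0.45,0.3],[[0,0,0.6],-0.45,0.3],[[0,0,1.0],-0.45,0.3],[[0,0,1.2],-0.45,0.3],[[0,0,1.4],-0.45,0.3],[[0,0,1.5],-0.45,0.3],[[0,0,1.5],-0.45,0.3],[[0,0,1.5],-0.45,0.3]]'; python3 d.py .4827 -.2068 .172 164.6;  python3 - <<'E'
from station import vision
import cv2, numpy as np
L=[]
for n in ("scene","top"):
    c=vision.camera(n); np.savez(n+"3.npz",**c); 
    r=c["img"][150:280,120:289] if n=="scene" else c["img"][180:310,270:439]
    L.append(cv2.resize(r[:,:,::-1],(390,300)))
cv2.imwrite(f"pics/over.png",np.hstack(L))
E
```

```text
time_s: 7.0
ee_pos: [0.4831, -0.2069, 0.179]
eef_rot: [-3.141, 0.001, 2.873]
force: [0.3, 0.7, -1.5]
grip_width: 0.0601
t 7.0 pos [ 0.4831 -0.2069  0.179 ] rpy deg [-1.7999e+02  5.0000e-02  1.6460e+02] F [ 0.34  0.75 -1.45] w 0.0601 q6 -101.8
units [0.008 0.001 0.14 ] twist 0.0
```

View pics/over.png

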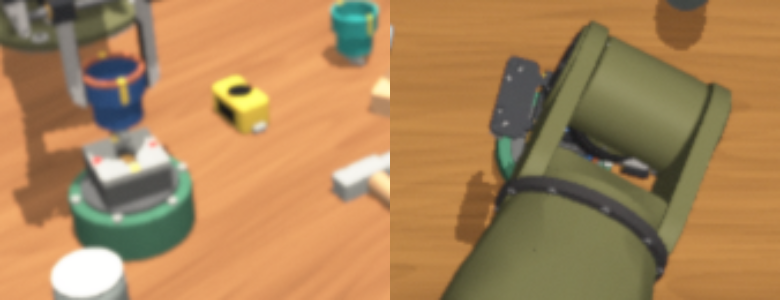

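The cup hangs over the socket with its stripe, at panel (123,90), toward the yellow mark at (135,170). I'll zoom in and measure the rim in this view.

```bash
python3 - <<'E'
from h import *
from scipy.optimize import least_squares
c=load("scene3.npz");H=hsv(c);h,s,v=[H[...,i].astype(int) for i in range(3)]
rc=(153,188,170,192)
org=roi(((h<12)&(s>110)&(v>110)&(c["img"][...,2]>50)).astype(np.uint8),*rc)
V,U=np.nonzero(org);P=pts(c,org);print("z",np.percentile(P[:,2],[10,50,90]))
q=ray(c,U,V,np.full(len(U),.188))[:,:2]
r=least_squares(lambda x:np.hypot(q[:,0]-x[0],q[:,1]-x[1])-x[2],[*q.mean(0),0.028],loss="soft_l1",f_scale=0.002)
print(r.x.round(4),len(U))
m=roi(((h>20)&(h<36)&(s>90)&(v>110)).astype(np.uint8),*rc)
k,l,st,ce=cv2.connectedComponentsWithStats(m)
for i in range(1,k):print("yel",st[i].tolist(),ce[i].round(2),ray(c,ce[i][0],ce[i][1],0.188).round(4)[:2])
im=c["img"][165:235,135:205,::-1].copy()
im=cv2.resize(im,(560,560),interpolation=cv2.INTER_CUBIC)
a=np.radians(164.6);
for z,R,col in ((.188,.03,(0,255,0)),(.132,.024,(255,255,0))):
    t=np.linspace(0,2*np.pi,60);pp=proj(c,np.stack([.4831+R*np.cos(t),-.2069+R*np.sin(t),0*t+z],1))
    cv2.polylines(im,[((pp-[134.5,164.5])*8).astype(np.int32)],True,col,1)
pp=proj(c,[[.4831+.03*np.cos(a),-.2069+.03*np.sin(a),.188],[.4831-.03*np.cos(a),-.2069-.03*np.sin(a),.188],[.4831-.03*np.cos(a),-.2069-.03*np.sin(a),.165]])
for p in pp: cv2.circle(im,tuple(((p-[134.5,164.5])*8).astype(int).tolist()),3,(255,0,255),1)
cv2.imwrite("pics/over_z.png",im)
E
```

```text
z [-0.00063763  0.18601574  0.18776091]
[ 0.4847 -0.2081  0.0285] 123
yel [171, 184, 4, 8, 23] [172.7  187.57] [ 0.5203 -0.2203]
```

View pics/over_z.png

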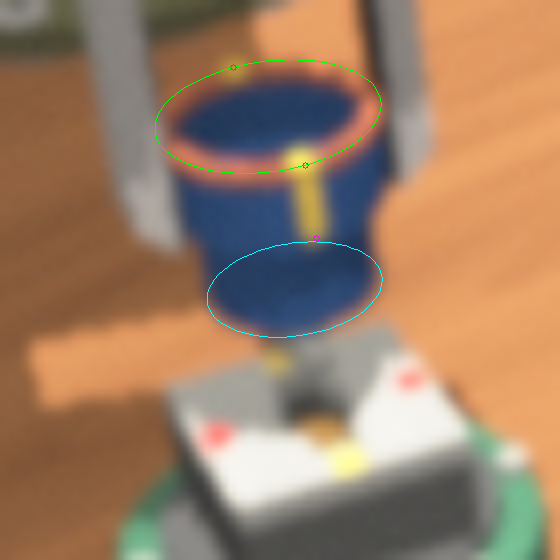

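```bash
python3 -m creep '[[[0.02,0,0.1],0,0.3],[[0.02,0,0.2],0,0.3],[[0.02,0,0.3],0,0.3],[[0.02,0,0.38],0,0.3],[[0.02,0,0.46],0,0.3],[[0.02,0,0.5],0,0.3],[[0.02,0,0.54],0,0.3],[[0.02,0,0.58],0,0.3],[[0.02,0,0.58],0,0.3]]'; python3 d.py .4827 -.2068 .147 164.6;  python3 - <<'E'
from station import vision
import cv2, numpy as np
c=vision.camera("scene"); np.savez("scene4.npz",**c)
cv2.imwrite(f"pics/in1.png",cv2.resize(c["img"][165:235,135:205,::-1],(560,560),interpolation=cv2.INTER_CUBIC))
E
```

```text
time_s: 8.0
ee_pos: [0.4818, -0.2065, 0.1493]
eef_rot: [3.142, -0.0, 2.873]
force: [-0.0, -0.4, -1.5]
grip_width: 0.0598
t 8.0 pos [ 0.4818 -0.2065  0.1493] rpy deg [ 1.800e+02 -1.000e-02  1.646e+02] F [-0.   -0.41 -1.47] w 0.0598 q6 -101.8
units [-0.018 -0.001  0.045] twist 0.0
```

View pics/in1.png

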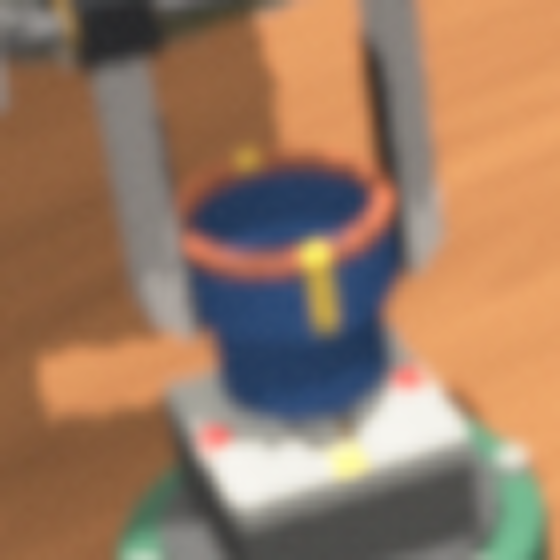

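The stem is past the top plate with no contact force. Next I press on toward home.

```bash
python3 -m creep '[[[0,0,0.04],0,0.3],[[0,0,0.08],0,0.3],[[0,0,0.12],0,0.3],[[0,0,0.16],0,0.3],[[0,0,0.16],0,0.3]]'; python3 d.py .4827 -.2068 .137 164.6; python3 -m creep '[[[0,0,0.02],0,0.3],[[0,0,0.04],0,0.3],[[0,0,0.05],0,0.3],[[0,0,0.05],0,0.3]]';python3 d.py .4827 -.2068 .137 164.6
```

```text
time_s: 8.55
ee_pos: [0.482, -0.2067, 0.1415]
eef_rot: [-3.141, 0.0, 2.873]
force: [-0.1, 0.2, 3.7]
grip_width: 0.0596
t 8.55 pos [ 0.482  -0.2067  0.1415] rpy deg [-1.7999e+02  3.0000e-02  1.6460e+02] F [-0.08  0.19  3.68] w 0.0596 q6 -101.8
units [-0.014  0.001  0.09 ] twist -0.0
time_s: 8.95
ee_pos: [0.482, -0.2066, 0.1391]
eef_rot: [-3.141, 0.0, 2.873]
force: [0.2, 0.2, 5.5]
grip_width: 0.0596
t 8.95 pos [ 0.482  -0.2066  0.1391] rpy deg [-1.7999e+02  2.0000e-02  1.6460e+02] F [0.24 0.19 5.5 ] w 0.0596 q6 -101.8
units [-0.014  0.     0.041] twist 0.0
```

```bash
python3 -m creep '[[[0,0,0.02],0,0.3],[[0,0,0.03],0,0.3],[[0,0,0.03],0,0.3]]';python3 d.py .4827 -.2068 .137 164.6;  python3 -m creep '[[[0,0,0.01],0,0.3],[[0,0,0.02],0,0.3],[[0,0,0.02],0,0.3]]';python3 d.py .4827 -.2068 .137 164.6
```

```text
time_s: 9.25
ee_pos: [0.482, -0.2067, 0.1376]
eef_rot: [-3.141, 0.0, 2.873]
force: [-0.3, 0.2, 5.9]
grip_width: 0.0598
t 9.25 pos [ 0.482  -0.2067  0.1376] rpy deg [-1.7999e+02  3.0000e-02  1.6460e+02] F [-0.26  0.22  5.9 ] w 0.0598 q6 -101.8
units [-0.014  0.001  0.012] twist -0.0
time_s: 9.55
ee_pos: [0.4822, -0.2067, 0.1374]
eef_rot: [-3.141, 0.001, 2.873]
force: [-3.2, 1.6, 14.2]
grip_width: 0.0598
t 9.55 pos [ 0.4822 -0.2067  0.1374] rpy deg [-1.7999e+02  7.0000e-02  1.6460e+02] F [-3.24  1.64 14.21] w 0.0598 q6 -101.8
units [-0.011  0.001  0.009] twist 0.0
```

Home, with contact felt at 14 N. Now the clockwise twist, which is positive about tool z.

```bash
python3 -m creep '[[[0,0,0],0,0.3],[[0,0,0],0.3,0.3],[[0,0,0],0.8,0.3],[[0,0,0],1.3,0.3],[[0,0,0],1.8,0.3],[[0,0,0],2.4,0.3],[[0,0,0],3.0,0.3],[[0,0,0],3.6,0.3],[[0,0,0],4.2,0.3],[[0,0,0],4.8,0.3],[[0,0,0],5.4,0.3],[[0,0,0],6,0.3]]' 50;python3 d.py .4827 -.2068 .137 164.6;  python3 - <<'E'
from station import vision,telemetry
import cv2, numpy as np
print(telemetry.get_obs()["moment"])
c=vision.camera("scene"); np.savez("scene5.npz",**c)
cv2.imwrite(f"pics/tw1.png",cv2.resize(c["img"][165:235,135:205,::-1],(560,560),interpolation=cv2.INTER_CUBIC))
E
```

```text
time_s: 10.75
ee_pos: [0.4824, -0.2069, 0.1374]
eef_rot: [3.14, 0.002, 2.032]
force: [-1.1, 1.0, 12.3]
grip_width: 0.0597
t 10.75 pos [ 0.4824 -0.2069  0.1374] rpy deg [1.7993e+02 1.0000e-01 1.1641e+02] F [-1.11  0.99 12.34] w 0.0597 q6 -53.6
units [-0.001  0.006  0.009] twist -6.024
[-0.02035251  0.15441211  0.06200178]
```

View pics/tw1.png

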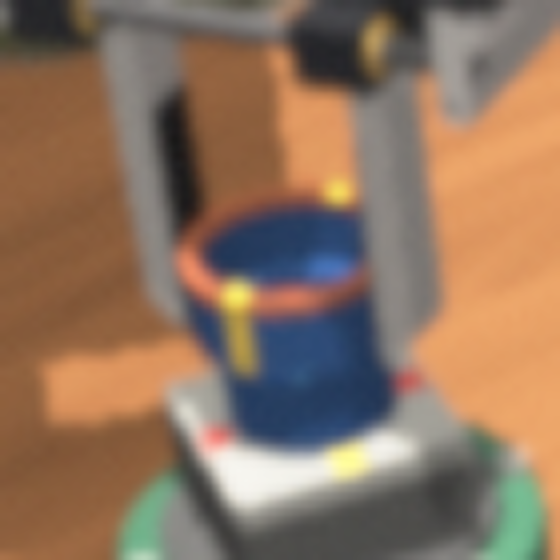

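The stripe has moved with the fingers to pixel (238,295) in the zoom, so the cup is turning with the gripper. I'll carry on to the stop.

```bash
python3 -m creep '[[[0,0,0],0.5,0.3],[[0,0,0],1.0,0.3],[[0,0,0],1.6,0.3],[[0,0,0],2.2,0.3],[[0,0,0],2.8,0.3],[[0,0,0],3.4,0.3],[[0,0,0],4.0,0.3],[[0,0,0],4.5,0.3],[[0,0,0],5.0,0.3],[[0,0,0],5.4,0.3],[[0,0,0],5.7,0.3],[[0,0,0],5.7,0.3]]';python3 d.py .4827 -.2068 .137 164.6;  python3 - <<'E'
from station import telemetry
print(telemetry.get_obs()["moment"])
E
```

```text
time_s: 12.0
ee_pos: [0.4823, -0.207, 0.1374]
eef_rot: [3.14, 0.001, 1.238]
force: [-1.7, -0.9, 11.7]
grip_width: 0.0592
t 12.0 pos [ 0.4823 -0.207   0.1374] rpy deg [1.7989e+02 3.0000e-02 7.0910e+01] F [-1.72 -0.92 11.75] w 0.0592 q6 -8.1
units [0.005 0.006 0.009] twist -11.711
[-0.12973125  0.37951784 -0.04849589]
```

```bash
for i in 1; do python3 -m creep '[[[0,0,0],0.25,0.3],[[0,0,0],0.5,0.3],[[0,0,0],0.5,0.3]]' >/dev/null;python3 d.py .4827 -.2068 .137 164.6;  python3 -c '
from station import telemetry
print(telemetry.get_obs()["moment"])'; done
python3 -m creep '[[[0,0,0],0.2,0.3],[[0,0,0],0.4,0.3],[[0,0,0],0.4,0.3]]' >/dev/null;python3 d.py .4827 -.2068 .137 164.6;  python3 -c '
from station import telemetry
print(telemetry.get_obs()["moment"])'
```

```text
t 12.3 pos [ 0.4822 -0.2069  0.1374] rpy deg [1.7991e+02 2.0000e-02 6.6930e+01] F [-1.8  -1.22 13.33] w 0.0596 q6 -4.1
units [0.005 0.008 0.009] twist -12.208
[0.07062073 0.52525502 0.04279169]
t 12.6 pos [ 0.4822 -0.2068  0.1374] rpy deg [1.7992e+02 3.0000e-02 6.3820e+01] F [-2.82  0.73 13.2 ] w 0.0596 q6 -1.0
units [0.005 0.009 0.009] twist -12.598
[0.0782375  0.61851852 0.76702978]
```

The z moment jumped to 0.77 N m at about 101°, so that is the stop. I'll ease off slightly and check.

```bash
python3 -m creep '[[[0,0,0],-0.12,0.3],[[0,0,0],-0.12,0.3],[[0,0,0],-0.12,0.3],[[0,0,0],-0.12,0.3],[[0,0,0],-0.12,0.3]]' >/dev/null;python3 d.py .4827 -.2068 .137 164.6; python3 - <<'E'
from station import vision,telemetry
from h import *
from scipy.optimize import least_squares
print(telemetry.get_obs()["moment"])
c=vision.camera("scene"); np.savez("scene6.npz",**c)
cv2.imwrite("pics/end.png",cv2.resize(c["img"][165:235,135:205,::-1],(560,560),interpolation=cv2.INTER_CUBIC))
cv2.imwrite("pics/end_full.png",c["img"][:,:,::-1])
H=hsv(c);h,s,v=[H[...,i].astype(int) for i in range(3)]
org=roi(((h<12)&(s>110)&(v>110)&(c["img"][...,2]>50)).astype(np.uint8),153,190,183,206)
P=pts(c,org);print("rim z",np.percentile(P[:,2],[25,50,75]).round(4))
m=roi(((h>20)&(h<36)&(s>90)&(v>110)).astype(np.uint8),150,192,183,215)
k,l,st,ce=cv2.connectedComponentsWithStats(m)
for i in range(1,k):print("yel",st[i].tolist(),ce[i].round(1),ray(c,ce[i][0],ce[i][1],0.146).round(4)[:2])
b=load("scene0.npz"); d=cv2.absdiff(b["img"],c["img"]).max(2)
for nm,bx in (("pile",(285,325,158,200)),("hammer",(262,355,212,285)),("can",(143,185,256,336)),("tape",(212,238,182,208)),("cymbal",(346,406,173,202))):
    print(nm,int((d[bx[2]:bx[3],bx[0]:bx[1]]>50).sum()))
E
```

```text
t 13.1 pos [ 0.4822 -0.2068  0.1374] rpy deg [1.7992e+02 3.0000e-02 6.4810e+01] F [-2.1   0.86 13.43] w 0.0598 q6 -2.0
units [0.005 0.009 0.009] twist -12.474
[0.06700804 0.68416384 0.58684691]
rim z [0.0012 0.1446 0.1454]
yel [183, 192, 2, 2, 4] [183.5 192.5] [ 0.4942 -0.1802]
pile 31
hammer 0
can 0
tape 0
cymbal 0
```

View pics/end.png

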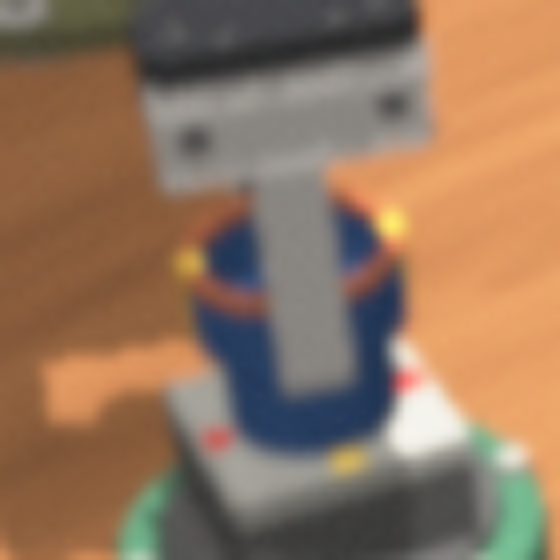

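View pics/end_full.png

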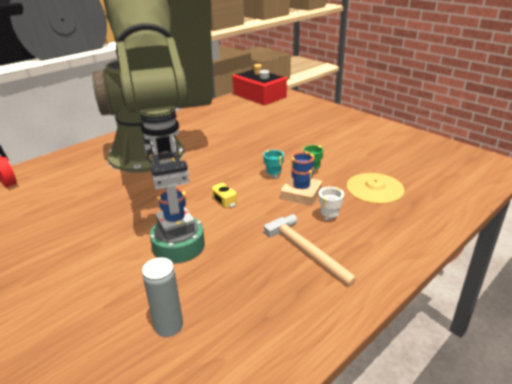

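The yellow stripes, at (392,220) and (190,262) in the zoom, now line up with the red marks. The rim is at z ≈ 0.145, which is home height, and the two remaining cups and the bystanders are in place. Handing in.

```bash
python3 -c '
from station import ctrl,telemetry
print(ctrl.hand_in())'; python3 d.py .4827 -.2068 .137 164.6
```

```text
the job is handed in; nothing more can be done
None
the job is handed in; nothing more can be done
```

I lifted the top cup off the pile and put its stem in the socket with the lugs in the slots. I pressed it home, turned it clockwise to the stop, and handed it in at about 13 s while still holding it with the grip set to 50 N. `hand_in` reported no verdict.

**Last checks, just before handing in:**
- **Turn:** the tool had turned about 101° when the z moment jumped to 0.77 N m, which I took as the stop. I eased back about 1°, to about 100°. The stripes lined up with the red marks.
- **Home:** TCP z was 0.1374 m and the rim read about 0.145 m, against 0.146 m at home. The gripper was pressing down with about 13 N.
- **Position and tilt:** the TCP was about 0.5 mm from my socket estimate, and the tool was upright within 0.1°. A scene-view measurement over the socket, before insertion, put the cup axis 1–2 mm from the TCP. That disagreement is within the calibration error, and the stem went in with no contact force until the spring.
- **Other objects:** the hammer, can, tape and cymbal showed no pixel change. The pile area showed a small change (31 pixels), which I put down to the removed cup and its shadow. The two remaining cups still stood in the block.

**Not checked:** once handed in, the state could not be read, so I have no reading from the final second.

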